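# Empty the pot of dried-up markers through the bin's flap

## Task

Take the square wooden pot of dried-up marker pens out of its slanted holder, push the bin's spring flap open with the pot's rim and only then tip it so that all three pens slide through the port into the bin. Then put the empty pot back in its holder as it was, with the flap left to close, and do not shift the other things on the table.

Things in the scene. Friction and masses are not known exactly. Their poses are not given: they have to be found in the camera images.
- bin: Grey steel bin, fixed to the table, empty: 140 mm wide (y), x from -130 to +65 mm, 230 mm tall, walls and floor 5 mm, closed on top. Origin on the table, z up, front along +x. The upper front is a flat face whose outward normal is +x tilted 30 deg up: from x 0, z 230 mm down to x +65, z 117 mm; a vertical panel below it. The port is in the slanted face.
- port (a point): Centre of the bin's only port, in the plane of the slanted face: x +32, y 0, z 174 mm in the bin's frame, same axes as the bin. The port is 100 mm wide and 104 mm along the slope, closed by the flap.
- port_inside (a point): A point inside the bin, 60 mm straight in behind the port's centre (square to the slanted face): x -20, y 0, z 144 mm in the bin's frame.
- flap (a joint): Steel flap closing the port, 96 mm wide, 100 mm long, hinged along the port's upper edge (x +6, z 220 mm in the bin's frame). 0 rad: shut, flush with the slanted face; grows to 1.35 as its lower end swings into the bin; never outwards. A spring shuts it when let go: 1.2 N at its lower edge starts to open it (0.12 N m at the hinge, rising to 0.17): more than the sliding pens push.
- holder: Dark steel holder, fixed to the table: base 160 x 50 mm, on it a ramp 44 mm wide (narrower than the pot), no side walls, sloping 15 deg: high at the holder's -x end, low at +x, where a stop board rises 37 mm above the ramp. Origin on the table under its middle, z up. The pot reclines on the ramp, bottom against the stop board, mouth towards -x and 15 deg up; mid-ramp is 45 mm high.
- holder_seat (a point): Where the pot's centre lies when the pot is home in the holder: x +8, y 0, z 74 mm in the holder's frame. Same axes as the holder.
- holder_front (a point): Where the centre of the pot's mouth lies when the pot is home: x -65, y 0, z 93 mm in the holder's frame.
- pot_center (a point): Centre of the pot: light wooden square brush pot, 60 x 60 mm outside, 150 mm long, walls and bottom 4 mm, about 0.16 kg. Its z runs along it to the open mouth; x and y across its flat sides (at the start x points mostly up). The pens lie against its bottom and end 31 mm short of the rim; walls are smooth: pens slide out once the mouth points some 20 deg below level.
- pot_mouth (a point): Centre of the pot's open mouth in the plane of its rim, 75 mm from pot_center along the pot's z.
- pen0_center (a point): Centre of a dried-up marker pen, a white round rod with a black cap, 16 mm thick, 115 mm long (its z), about 20 g; at the start it lies lengthwise in the pot.
- pen1_center (a point): Centre of a dried-up marker pen, a white round rod with a black cap, 16 mm thick, 115 mm long (its z), about 20 g; at the start it lies lengthwise in the pot.
- pen2_center (a point): Centre of a dried-up marker pen, a white round rod with a black cap, 16 mm thick, 115 mm long (its z), about 20 g; at the start it lies lengthwise in the pot.
- drink: Bystander, loose: paper drink cup with black lid, 82 mm wide, 106 mm tall. Origin at the centre of its underside.
- book: Bystander, loose: closed blue cloth-bound book, 214 x 150 x 26 mm. Origin at the centre of its underside.
- phone: Bystander, loose: black phone lying flat, 75 x 155 x 9 mm. Origin at the centre of its underside.
- inkstone: Bystander, loose: dark flat inkstone, 130 x 75 x 22 mm. Origin at the centre of its underside.
- seal: Bystander, loose: upright marble seal block with a round knob, 30 x 30 x 72 mm. Origin at the centre of its underside.
- weight: Bystander, loose: dark wooden paperweight bar with a small brass knob, 30 x 200 x 27 mm. Origin at the centre of its underside.
Not all that is in view belongs to the job. Several things look just like the holder: the one meant starts farthest to the robot's left.

How it is judged:
By the outcome, as a careful person would: the job done as asked, in the order asked, and still so for the second after the job is handed in, with the robot touching nothing.
It also fails if it takes over 61 s, if anything falls off the work surface, if the arm or the gripper's body presses on something with over 40 N, if the wrist force passes 120 N, or if a joint passes its speed limit or range.

## Robot

A 7-joint arm with a two-finger parallel gripper is mounted at the origin on the work surface. World frame = base frame: x ahead of the robot, y to its left, z up, the work surface at z = 0. Lengths are in m, angles in degrees, forces in N, time in s.
With the tool pointing down it reaches from about 0.425 to 0.875 m from the base axis. Payload 4.7 kg.
Tool frame: the origin (TCP) lies at the very end of the fingers, on their centre line; the grasp point (between the pads) lies 19 mm behind it; z points along the fingers, y is the line along which they close (so a half turn about z gives the same grasp; the last joint's range is limited). The gripper opens to 87 mm and grips with 3 to 60 N. Pads are 19 mm wide; open, the fingers measure 117 mm over their backs; the gripper's body (75 mm by 190 mm) begins 51 mm behind the grasp point.
Start: joints at [-75.338, 18.392, -4.016, 83.108, 1.295, 78.541, -3.26], TCP at [0.156, 0.631, 0.223] pointing down, gripper open.
Joint ranges: [-163.93, 163.93], [-17.29, 119.83], [-79.2, 71.16], [3.27, 140.29], [-89.18, 269.18], [5.43, 117.66], [-154.24, 154.24]. Speed limits (degrees/s): [147.25, 147.25, 180, 180, 180, 180, 180].

## Interface

Orientations are given as a 3x3 rotation matrix whose columns are the frame's x, y, z axes.
In Python, from rig import r gives the robot as it stands.
- The arm moves only by the tool carry_out, never from a script. Its argument "moves" is one flat list of numbers, 4 for each row, row after row: the shift along the tool's x, y, z in m, then the turn about the tool's z in rad. A call has 1 to 8 rows; each row shifts and turns the commanded pose from where the row before left it, along the tool's axes as they then stand; what a row does not reach is not made up. A row lasts 1/12 s, in which the tool goes at most 41.7 mm and 7.16 degrees, less where a joint would pass 70% of its speed; a pose out of reach is approached as far as the arm can. A call is refused whole if a number of a shift passes 0.0417 or a number of a turn 0.125, either way. A call with a gripper value outside its range is refused whole. "gripper" is the opening, from 0 (shut) to 1 (fully open), set as the call begins (left out, the last holds). The fingers move at their own pace and stop on an object; "grip_force" is the grip in N (left out, the last holds). Time passes only in rows, so rows that do not move let the fingers close. It gives the time, the measured TCP pose, the force, the opening and the grip force at its end, in the units of the state.
- r.get_state(): the state, without advancing time (a new reading comes with each control period).
- r.get_image(name): name is "scene" or "side" or "wrist"; returns the picture (400x640x3 uint8, blue, green, red); there is no depth.
- r.camera_info(name): a dict with "fx", "fy", "cx", "cy" (pixels), "R" (3x3) and "t" (3): a world point X has camera coordinates R X + t; the wrist camera has in their place "T_tool_cam" (4x4, takes a point from camera to tool coordinates, whose origin is the TCP and whose axes are the flange's). Camera axes: x right, y down, z forward; pixel columns grow to the right and rows downward; lengths in m; the calibration is good to about 2 mm. A picture is of the moment at which its call begins: read the wrist's pose just before it. camera_info takes no time and is no camera call.
- r.finish_job(): hands the job in; it is judged then, once.
The state is a dict: "t": time; "joints": joint angles; "qd": joint speeds; "joint_torque": joint torques, N m; "tool_pos": TCP position; "tool_rot": TCP orientation; "ft_force": force on the tool from outside, world axes, zero at the start; "wrist_torque": the same for the moment, N m; "opening": finger opening in m; "finger_force": force on a finger pad.
Only numpy, scipy, OpenCV 4.12 (cv2) and the standard library are available. Lean on these libraries where they do the work, as an engineer would, in place of code of your own. Each camera call takes 0.05 s, during which the arm holds its last target. There are 200 camera calls.

## Working session

There is one attempt and no reset: what is moved stays moved. The work goes in short steps, Python scripts to look and compute and a tool call to move; the robot and the scene stay as the last step left them, time stands still between calls to the robot, and variables do not carry over. Pictures are saved under pics/ and viewed, at most 10 in all, crops included, and the job is handed in when it is done.

Besides the shell and the picture viewer there is one more tool, called after "Emit:" as name(argument=value, ...) on one line, values as JSON. carry_out: Moves the arm, as the interface text tells. Its arguments: {"type":"object","properties":{"moves":{"type":"array","items":{"type":"number"}},"gripper":{"type":"number"},"grip_force":{"type":"number"}},"required":["moves"]}

```bash
ls; mkdir -p pics; python3 - <<'E'
from rig import r
import cv2, json
import numpy as np
np.set_printoptions(precision=4,suppress=True)
for n in("scene","side","wrist"):
    cv2.imwrite(f"pics/{n}0.png",r.get_image(n)); print(n,r.camera_info(n))
s=r.get_state();print(s)
E
```

```text
pics
scene {'fx': 443.8590119735648, 'fy': 443.8590119735648, 'cx': 315.1609885844485, 'cy': 197.49716018041258, 'R': array([[-0.1479,  0.989 ,  0.005 ],
       [ 0.6833,  0.1058, -0.7225],
       [-0.7151, -0.1034, -0.6914]]), 't': array([ 0.1339, -0.267 ,  1.6456])}
side {'fx': 372.3000377565584, 'fy': 372.3000377565584, 'cx': 314.5645210909101, 'cy': 194.62410009143093, 'R': array([[-0.8734, -0.4869, -0.0135],
       [-0.2969,  0.5543, -0.7776],
       [ 0.3861, -0.6751, -0.6286]]), 't': array([0.4491, 0.3113, 0.7581])}
wrist {'fx': 284.931497643733, 'fy': 284.931497643733, 'cx': 319.8374623588519, 'cy': 201.49243501924008, 'T_tool_cam': array([[ 0.001 , -0.9555, -0.2949,  0.0807],
       [ 1.    ,  0.0014, -0.0013, -0.0003],
       [ 0.0017, -0.2949,  0.9555, -0.1624],
       [ 0.    ,  0.    ,  0.    ,  1.    ]])}
{'t': 0.15, 'joints': array([-75.3352,  18.4297,  -4.0168,  83.158 ,   1.2956,  78.5412,
        -3.2605]), 'qd': array([ 0.0015, -0.074 , -0.0325, -0.2499, -0.0541, -0.0326,  0.093 ]), 'joint_torque': array([ -0.0007, -49.1795,  -0.4051, -31.287 ,  -0.0641,   0.0405,
         0.0001]), 'tool_pos': array([0.1556, 0.6307, 0.2217]), 'tool_rot': array([[-0.9709,  0.2395, -0.0003],
       [ 0.2395,  0.9709, -0.0014],
       [-0.0001, -0.0015, -1.    ]]), 'ft_force': array([ 0.0694, -0.2988,  0.6311]), 'wrist_torque': array([ 0.0057, -0.0565,  0.0132]), 'finger_force': 0.0, 'opening': 0.08703519636264304}
```

View pics/scene0.png

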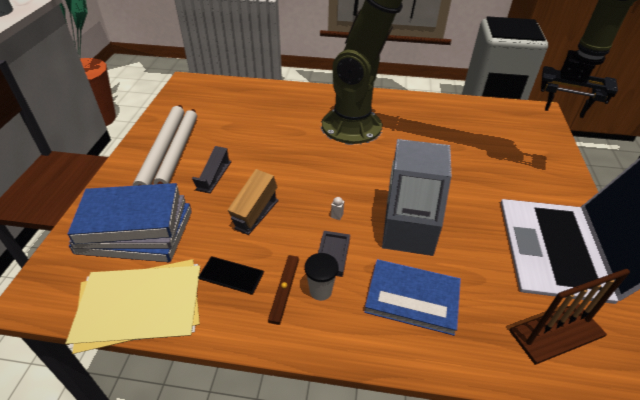

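View pics/side0.png

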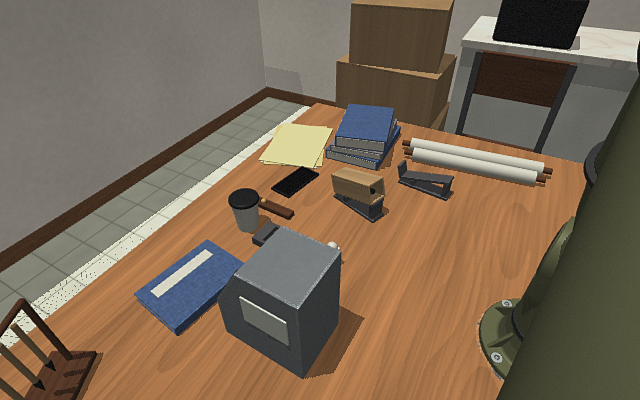

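View pics/wrist0.png

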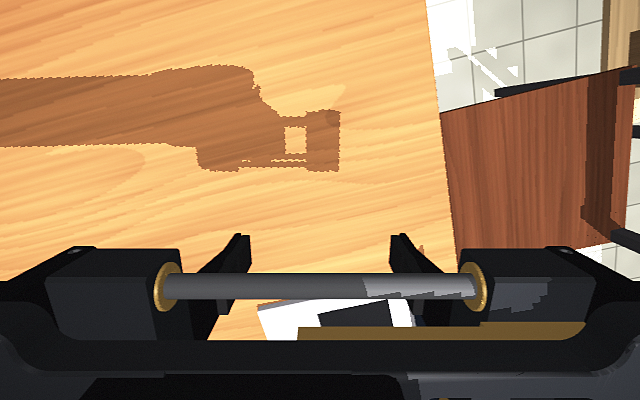

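The scene view shows the pot on its holder at about (253,203) with the empty decoy at (211,168), and the bin at about (418,197) with its front towards the camera. In the side view the pot is at (358,190), mouth to the right, and the bin at (285,305). The wrist view shows only bare table. I'll enlarge the pot and bin from both fixed views.

```bash
python3 - <<'E'
import cv2,numpy as np
a=cv2.imread("pics/scene0.png");b=cv2.imread("pics/side0.png")
def c(i,x,y,w,h): return cv2.resize(i[y:y+h,x:x+w],(400,300),interpolation=cv2.INTER_CUBIC)
o=np.vstack([np.hstack([c(a,213,160,80,80*3//4+15),c(b,325,155,80,75)]),np.hstack([c(a,360,135,160,120),c(b,200,220,220,165)])])
o=np.vstack([np.hstack([c(a,213,160,100,75),c(b,320,155,100,75)]),np.hstack([c(a,340,135,160,120),c(b,200,220,200,150)])])
cv2.imwrite("pics/crop1.png",o)
E
```

```text
(no output)
```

View pics/crop1.png

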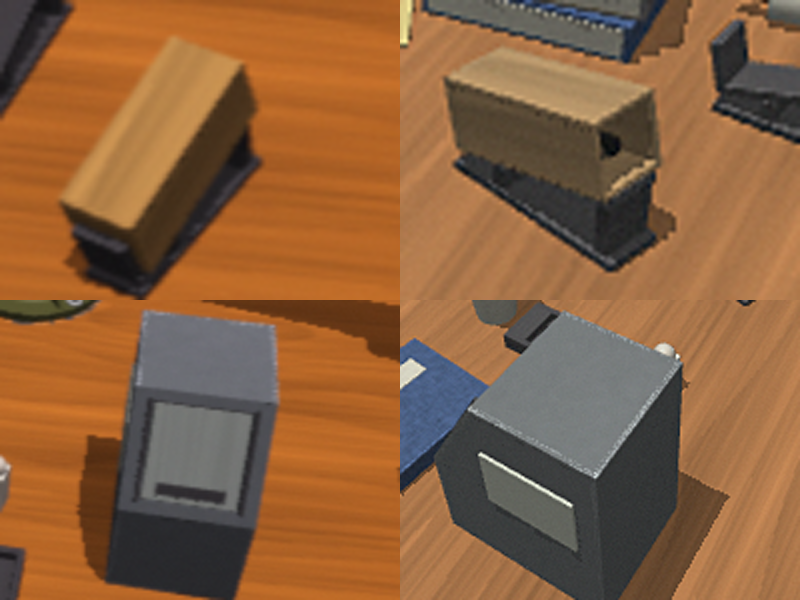

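```bash
cat > h.py <<'E'
import numpy as np
from scipy.optimize import least_squares
from rig import r
np.set_printoptions(precision=4,suppress=True)
CI={n:r.camera_info(n) for n in("scene","side","wrist")}
def cam(n,s=None):
    c=CI[n]
    if n!="wrist": return c["fx"],c["cx"],c["cy"],np.array(c["R"]),np.array(c["t"])
    T=np.eye(4);T[:3,:3]=s["tool_rot"];T[:3,3]=s["tool_pos"]
    W=np.linalg.inv(T@c["T_tool_cam"]);return c["fx"],c["cx"],c["cy"],W[:3,:3],W[:3,3]
def proj(C,X):
    f,cx,cy,R,t=C;p=R@np.asarray(X)+t;return np.array([f*p[0]/p[2]+cx,f*p[1]/p[2]+cy])
def fit(obs,x0):
    "obs: (camera, model point, pixel); finds x,y,z,yaw of the frame"
    def W(q,m): c,s=np.cos(q[3]),np.sin(q[3]);return [q[0]+c*m[0]-s*m[1],q[1]+s*m[0]+c*m[1],q[2]+m[2]]
    g=lambda q:np.concatenate([proj(C,W(q,m))-u for C,m,u in obs])
    s=least_squares(g,x0,loss="soft_l1",f_scale=1.5);return s.x,g(s.x).reshape(-1,2)
c15,s15=np.cos(np.radians(15)),np.sin(np.radians(15))
def potpt(a,b,h):  # along axis (towards mouth), holder y, up-normal; in holder frame
    return np.array([8,0,74])/1e3+a*np.array([-c15,0,s15])+h*np.array([s15,0,c15])+np.array([0,b,0])
E
python3 - <<'E'
from h import *
S,D=cam("scene"),cam("side")
ps=lambda u,v:np.array([213+u/4,160+v/4]); pd=lambda u,v:np.array([320+(u-400)/4,155+v/4])
bs=lambda u,v:np.array([340+u*.4,135+(v-300)*.4]); bd=lambda u,v:np.array([200+(u-400)*.5,220+(v-300)*.5])
a,b=.075,.03
o=[(S,potpt(a,-b,b),ps(173,37)),(S,potpt(a,b,b),ps(244,66)),(S,potpt(-a,-b,b),ps(63,205)),(S,potpt(-a,b,b),ps(133,238)),
(D,potpt(a,-b,b),pd(657,88)),(D,potpt(a,b,b),pd(602,125)),(D,potpt(-a,b,b),pd(445,80)),(D,potpt(-a,-b,b),pd(510,47)),(D,potpt(a,b,-b),pd(605,200)),(D,potpt(a,-b,-b),pd(657,165))]
q,e=fit(o,[.6,-.2,0,0]);print("holder",q,np.degrees(q[3]));print(e.T)
w=.07
P=lambda x,y,z:np.array([x,y,z])
o=[(S,P(-.13,-w,.23),bs(143,312)),(S,P(-.13,w,.23),bs(275,325)),(S,P(0,-w,.23),bs(135,388)),(S,P(0,w,.23),bs(272,405)),(S,P(.065,-w,.117),bs(118,510)),(S,P(.065,w,.117),bs(258,522)),(S,P(.065,-w,0),bs(107,580)),(S,P(.065,w,0),bs(237,598)),
(D,P(0,w,.23),bd(470,408)),(D,P(-.13,w,.23),bd(598,478)),(D,P(-.13,-w,.23),bd(682,362)),(D,P(0,-w,.23),bd(570,312)),(D,P(.065,w,.117),bd(437,455)),(D,P(.065,w,0),bd(452,522))]
q,e=fit(o,[.5,.1,0,0]);print("bin",q,np.degrees(q[3]));print(e.T)
E
```

```text
holder [ 0.4976 -0.2353 -0.0033 -0.3281] -18.8004050345784
[[-0.9784 -0.8614 -1.1751 -0.2706 -0.9215 -1.8415 -0.8086 -2.7592  0.0574
   1.2643]
 [-0.3458 -1.2645 -1.1203 -2.005   0.6664  0.6076  0.2418  0.5086  1.2535
   0.4796]]
bin [ 0.5085  0.2072 -0.0008 -0.0385] -2.2084952251978636
[[-0.8606 -0.8949 -0.5631  1.8134 -0.8585 -1.421  -1.3732 -1.7295 -1.1698
  -0.3188  0.7835 -2.9286 -1.5684  0.6977]
 [-1.5782 -0.7731 -1.6664 -1.4456 -0.8329  1.9972  0.4517  0.815   1.0701
   0.5924 -0.0611 -0.7519  1.3197  0.761 ]]
```

The bin fits at (0.509, 0.207) with yaw -2.2°, and the holder at (0.498, -0.235) with yaw -18.8°. I'll swing over the bin at a safe height to above the pot.

Emit:
carry_out(moves=[-0.033,-0.0105,-0.012,0,-0.033,-0.0105,-0.012,0,-0.033,-0.0105,-0.012,0,-0.033,-0.0105,-0.012,0,-0.033,-0.0105,-0.012,0,-0.033,-0.0105,-0.012,0,-0.033,-0.0105,-0.012,0,-0.033,-0.0105,-0.012,0], gripper=1)

```text
t: 0.82
tool_pos: [0.393, 0.4851, 0.319]
tool_rot: [[-0.971, 0.239, -0.0], [0.239, 0.971, -0.0], [0.0, -0.0, -1.0]]
ft_force: [0.5, 0.6, -0.1]
opening: 0.087
finger_force: 0.0
```

Emit:
carry_out(moves=[-0.033,-0.0105,-0.012,0,-0.033,-0.0105,-0.012,0,-0.0195,-0.0308,0,0,-0.0195,-0.0308,0,0,-0.0195,-0.0308,0,0,-0.0195,-0.0308,0,0,-0.0195,-0.0308,0,0,-0.0195,-0.0308,0,0])

```text
t: 1.48
tool_pos: [0.5204, 0.2408, 0.3424]
tool_rot: [[-0.971, 0.239, -0.0], [0.239, 0.971, 0.0], [0.0, -0.0, -1.0]]
ft_force: [-0.3, -0.5, 0.1]
opening: 0.0871
finger_force: 0.0
```

Emit:
carry_out(moves=[-0.0195,-0.0308,0,0,-0.0195,-0.0308,0,0,-0.0195,-0.0308,0,0,-0.0195,-0.0308,0,0,-0.0195,-0.0308,0,0,-0.0195,-0.0308,0,0,-0.0195,-0.0308,0,0])

```text
t: 2.07
tool_pos: [0.6013, -0.001, 0.3424]
tool_rot: [[-0.971, 0.239, -0.0], [0.239, 0.971, 0.0], [0.0, 0.0, -1.0]]
ft_force: [0.6, 0.5, -0.6]
opening: 0.0872
finger_force: 0.0
```

Emit:
carry_out(moves=[-0.001,-0.0322,0.01,0.0106,-0.001,-0.0322,0.01,0.0106,-0.001,-0.0322,0.01,0.0106,-0.001,-0.0322,0.01,0.0106,-0.001,-0.0322,0.01,0.0106,-0.001,-0.0322,0.01,0.0106,-0.001,-0.0322,0.01,0.0106,-0.001,-0.0322,0.01,0.0106])

```text
t: 2.73
tool_pos: [0.5372, -0.2504, 0.2619]
tool_rot: [[-0.947, 0.321, -0.0], [0.321, 0.947, 0.0], [0.0, 0.0, -1.0]]
ft_force: [0.6, -0.4, 0.2]
opening: 0.0871
finger_force: 0.0
```

Emit:
carry_out(moves=[0,0,0,0,0,0,0,0])

```text
t: 2.9
tool_pos: [0.5363, -0.2514, 0.2618]
tool_rot: [[-0.945, 0.326, -0.002], [0.326, 0.945, 0.0], [0.002, -0.0, -1.0]]
ft_force: [0.6, 0.6, 0.7]
opening: 0.0872
finger_force: 0.0
```

```bash
python3 - <<'E'
from h import *
import cv2,pickle
s=r.get_state();pickle.dump(s,open("w1.pkl","wb"));cv2.imwrite("pics/w1.png",r.get_image("wrist"))
print(s["t"],s["tool_pos"],s["tool_rot"],s["joints"],s["ft_force"])
E
```

```text
2.9 [ 0.5363 -0.2514  0.2618] [[-0.9455  0.3256 -0.0017]
 [ 0.3256  0.9455  0.0001]
 [ 0.0016 -0.0005 -1.    ]] [-7.5852 11.4923 35.1721 89.4435 -6.6268 81.2672 99.0586] [0.648  0.5608 0.6632]
```

View pics/w1.png

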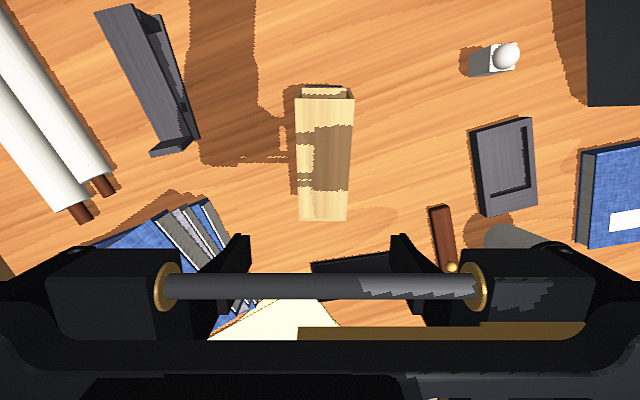

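The wrist view shows the pot straight below: mouth edge (296,97)–(354,99), bottom edge (299,220)–(346,221). I'll refit with it.

```bash
python3 - <<'E'
from h import *
import pickle
s=pickle.load(open("w1.pkl","rb"));W=cam("wrist",s);S,D=cam("scene"),cam("side")
ps=lambda u,v:np.array([213+u/4,160+v/4]); pd=lambda u,v:np.array([320+(u-400)/4,155+v/4])
a,b=.075,.03
A=np.array
ow=[(W,potpt(a,-b,b),A([296,97.5])),(W,potpt(a,b,b),A([354,99.])),(W,potpt(-a,-b,b),A([299,220.])),(W,potpt(-a,b,b),A([346.5,221.]))]
o=[(S,potpt(a,-b,b),ps(173,37)),(S,potpt(a,b,b),ps(244,66)),(S,potpt(-a,-b,b),ps(63,205)),(S,potpt(-a,b,b),ps(133,238)),
(D,potpt(a,-b,b),pd(657,88)),(D,potpt(a,b,b),pd(602,125)),(D,potpt(-a,b,b),pd(445,80)),(D,potpt(-a,-b,b),pd(510,47))]
for oo in (ow,ow*2+o):
    q,e=fit(oo,[.5,-.23,0,-.3]);print(q,np.degrees(q[3]));print(e.T)
    g=potpt(-.045,0,0);c,si=np.cos(q[3]),np.sin(q[3])
    P=A([q[0]+c*g[0],q[1]+si*g[0],g[2]+q[2]]);print("grasp",P,"tool delta",s["tool_rot"].T@(P-s["tool_pos"]))
    tx=s["tool_rot"][:,0];print("toolx ang",np.degrees(np.arctan2(tx[1],tx[0])),"want",180+np.degrees(q[3]))
E
```

```text
[ 0.5009 -0.2352 -0.0007 -0.3436] -19.689566938681175
[[-0.8244  1.1771  0.1644 -0.4415]
 [ 0.5146 -0.169  -0.0122 -0.4105]]
grasp [ 0.5494 -0.2525  0.0616] tool delta [-0.0131  0.0033  0.2001]
toolx ang 160.99549613462273 want 160.31043306131883
[ 0.5008 -0.2351 -0.0025 -0.3424] -19.620455638904648
[[-0.734   0.9282  0.3534 -0.4601 -0.734   0.9282  0.3534 -0.4601 -0.8998
  -0.9    -1.7823 -1.035  -2.1086 -3.3089 -1.6019 -3.3483]
 [ 0.5082 -0.2565 -0.5609 -1.0145  0.5082 -0.2565 -0.5609 -1.0145  0.1619
  -0.5585 -0.7406 -1.4003  0.3153  0.1    -0.4912 -0.0747]]
grasp [ 0.5493 -0.2524  0.0599] tool delta [-0.013   0.0034  0.2019]
toolx ang 160.99549613462273 want 160.37954436109536
```

Emit:
carry_out(moves=[-0.0195,0.0033,0.0,0.011,0,0,0.03,0,0,0,0.03,0,0,0,0.03,0,0,0,0.03,0,0,0,0.03,0,0,0,0.03,0,0,0,0.02,0])

```text
t: 3.62
tool_pos: [0.5575, -0.2489, 0.0597]
tool_rot: [[-0.945, 0.328, -0.002], [0.328, 0.945, 0.002], [0.003, 0.001, -1.0]]
ft_force: [0.1, -0.3, -0.1]
opening: 0.0871
finger_force: 0.0
```

Emit:
carry_out(moves=[0,0,0.02,0,0,0,0,0,0,0,0,0])

```text
t: 3.87
tool_pos: [0.5578, -0.2501, 0.0419]
tool_rot: [[-0.944, 0.329, -0.002], [0.329, 0.944, 0.001], [0.002, 0.001, -1.0]]
ft_force: [-0.2, -0.2, -0.1]
opening: 0.0873
finger_force: 0.0
```

Emit:
carry_out(moves=[0,0,0,0,0,0,0,0,0,0,0,0,0,0,0,0,0,0,0,0,0,0,0,0], gripper=0.5, grip_force=45)

```text
t: 4.37
tool_pos: [0.558, -0.2532, 0.0435]
tool_rot: [[-0.943, 0.332, 0.002], [0.332, 0.943, -0.001], [-0.002, -0.0, -1.0]]
ft_force: [-0.4, -0.6, 3.6]
opening: 0.0598
finger_force: 45.0
```

Emit:
carry_out(moves=[0.001,0,-0.01,0,0.001,0,-0.015,0,0,0,-0.025,0,0,0,-0.03,0,0,0,-0.03,0,0,0,-0.03,0,0,0,0,0])

```text
t: 4.95
tool_pos: [0.5585, -0.253, 0.1895]
tool_rot: [[-0.943, 0.331, 0.01], [0.331, 0.943, -0.002], [-0.01, 0.001, -1.0]]
ft_force: [0.8, -0.5, -1.1]
opening: 0.0595
finger_force: 45.0
```

```bash
python3 - <<'E'
from h import *
import cv2
s=r.get_state();print(s["t"],s["tool_pos"],s["ft_force"],s["wrist_torque"],s["opening"])
a=r.get_image("scene");b=r.get_image("side");w=r.get_image("wrist")
c=lambda i,x,y,w,h:cv2.resize(i[y:y+h,x:x+w],(400,300),interpolation=cv2.INTER_CUBIC)
cv2.imwrite("pics/l1.png",np.vstack([np.hstack([c(a,180,110,160,120),c(b,290,100,160,120)]),np.hstack([c(w,120,0,400,300),c(a,340,120,160,120)])]))
E
```

```text
4.95 [ 0.5585 -0.253   0.1895] [ 0.7511 -0.4643 -1.0776] [-0.1278 -0.1893 -0.0144] 0.05949434510802323
```

View pics/l1.png

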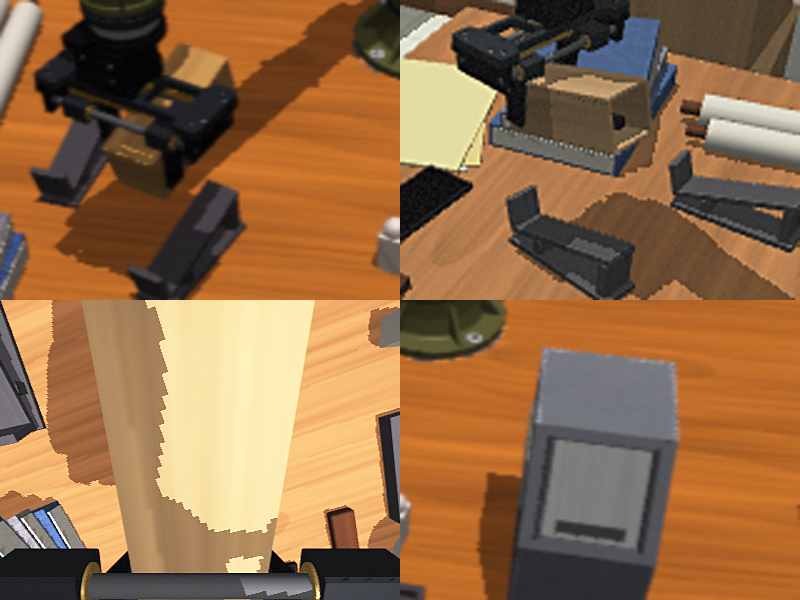

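The pot is held firmly, still about 13–15° mouth up, and the flap is shut. I'll turn to the bin's yaw and carry it around in front of the port.

Emit:
carry_out(moves=[0,0,0,-0.075,0,0,0,-0.075,0,0,0,-0.075,0,0,0,-0.074,-0.014,0.0258,0,0,-0.014,0.0258,0,0,-0.014,0.0258,0,0,-0.014,0.0258,0,0])

```text
t: 5.77
tool_pos: [0.6146, -0.1489, 0.1801]
tool_rot: [[-0.999, 0.039, -0.004], [0.039, 0.999, 0.001], [0.004, 0.001, -1.0]]
ft_force: [0.1, 0.6, -3.0]
opening: 0.06
finger_force: 45.0
```

Emit:
carry_out(moves=[-0.014,0.0258,0,0,-0.014,0.0258,0,0,-0.014,0.0258,0,0,-0.014,0.0258,0,0,-0.014,0.0258,0,0,-0.014,0.0258,0,0,-0.014,0.0258,0,0,-0.014,0.0258,0,0])

```text
t: 6.43
tool_pos: [0.7345, 0.0528, 0.1794]
tool_rot: [[-0.999, 0.039, -0.005], [0.039, 0.999, -0.0], [0.005, -0.0, -1.0]]
ft_force: [1.1, -0.1, -2.3]
opening: 0.0598
finger_force: 45.0
```

Emit:
carry_out(moves=[0.0062,0.0247,0,0,0.0062,0.0247,0,0,0.0062,0.0247,0,0,0.0062,0.0247,0,0,0.0062,0.0247,0,0,0.0062,0.0247,0,0,0,0,0,0,0,0,0,0])

```text
t: 7.1
tool_pos: [0.7018, 0.2041, 0.1795]
tool_rot: [[-0.999, 0.034, -0.005], [0.034, 0.999, -0.0], [0.005, -0.0, -1.0]]
ft_force: [-0.1, -0.5, -2.6]
opening: 0.0599
finger_force: 45.0
```

```bash
cat > bf.py <<'E'
from h import *
yaw=np.radians(-2.2);O=np.array([.5085,.2072,0]);Rb=np.array([[np.cos(yaw),-np.sin(yaw),0],[np.sin(yaw),np.cos(yaw),0],[0,0,1]])
def st():
    s=r.get_state();g=Rb.T@(s["tool_pos"]-s["tool_rot"][:,2]*.019-O);tx=s["tool_rot"][:,0]
    print("t",s["t"],"G bin mm",(g*1e3).round(1),"ang",np.degrees(np.arctan2(tx[1],tx[0])).round(2),"tilt",np.degrees(s["tool_rot"][2,0]).round(2),"F",s["ft_force"].round(2),"T",s["wrist_torque"].round(3),"op",round(s["opening"],4),s["finger_force"],"J",s["joints"].round(0))
    return s
E
python3 -c "
from bf import *
st()"
```

```text
t 7.1 G bin mm [193.3   4.4 198.5] ang 178.07 tilt 0.28 F [-0.1  -0.5  -2.64] T [-0.062 -0.131 -0.007] op 0.0599 44.981243619695306 J [-33.  31.  22.  73. -11.  78.  77.]
```

Emit:
carry_out(moves=[0,-0.004,0.015,0,0,0,0.02,0,0,0,0.016,0,0,0,0,0,0,0,0,0])

```text
t: 7.52
tool_pos: [0.7027, 0.195, 0.1292]
tool_rot: [[-0.999, 0.04, -0.004], [0.04, 0.999, -0.002], [0.004, -0.002, -1.0]]
ft_force: [-0.2, -0.5, -1.5]
opening: 0.0594
finger_force: 45.0
```

```bash
python3 - <<'E'
from bf import *
import cv2
s=st()
a=r.get_image("scene");b=r.get_image("side");w=r.get_image("wrist")
c=lambda i,x,y,w,h:cv2.resize(i[y:y+h,x:x+w],(400,300),interpolation=cv2.INTER_CUBIC)
cv2.imwrite("pics/b1.png",np.vstack([np.hstack([c(a,350,110,200,150),c(b,130,220,200,150)]),np.hstack([c(w,120,0,400,300),c(a,340,120,160,120)])]))
E
```

```text
t 7.5167 G bin mm [194.6  -4.7 148.2] ang 177.69 tilt 0.24 F [-0.23 -0.47 -1.49] T [ 0.006 -0.13  -0.05 ] op 0.0594 44.98106984887272 J [-32.  32.  22.  77. -12.  73.  78.]
```

View pics/b1.png

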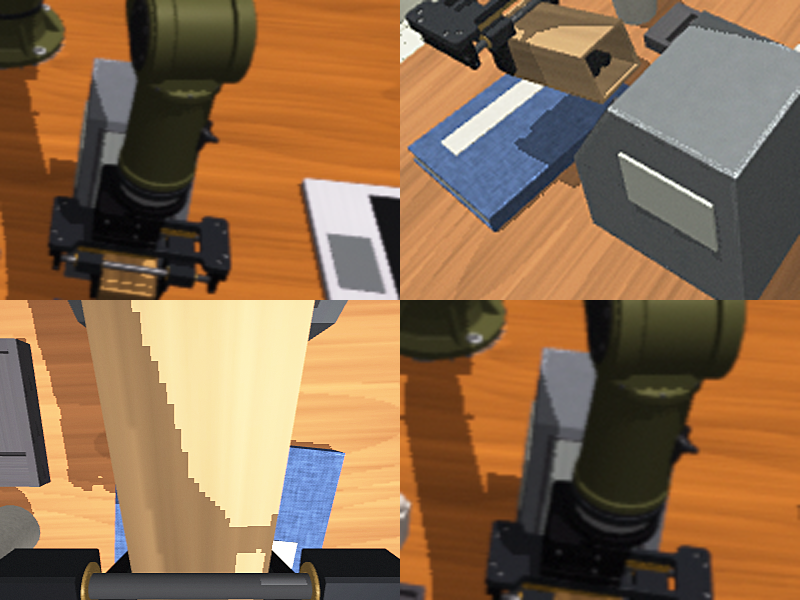

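The pot is still mouth up with the pens inside, level with the port and about 5 mm to the -y side. I'll centre it and push the flap open.

Emit:
carry_out(moves=[0,0.0045,0,0,0.01,0,0,0,0.01,0,0,0,0.005,0,0,0,0,0,0,0])

```text
t: 8.08
tool_pos: [0.6791, 0.2032, 0.1331]
tool_rot: [[-0.999, 0.038, 0.002], [0.038, 0.999, 0.001], [-0.002, 0.001, -1.0]]
ft_force: [1.2, 0.2, -1.5]
opening: 0.0596
finger_force: 45.0
```

```bash
python3 -c "
from bf import *
st()"
```

```text
t 8.0833 G bin mm [170.6   2.5 152.1] ang 177.83 tilt -0.11 F [ 1.23  0.17 -1.54] T [ 0.017 -0.249 -0.043] op 0.0596 44.97847917024046 J [-34.  29.  22.  81. -11.  72.  76.]
```

Emit:
carry_out(moves=[0.008,0,0,0,0.008,0,0,0,0.008,0,0,0,0.008,0,0,0,0,0,0,0])

```text
t: 8.5
tool_pos: [0.6453, 0.2038, 0.1316]
tool_rot: [[-0.999, 0.038, -0.001], [0.038, 0.999, 0.0], [0.001, 0.0, -1.0]]
ft_force: [2.4, -0.2, -2.8]
opening: 0.0593
finger_force: 45.0
```

```bash
python3 - <<'E'
from bf import *
import cv2
s=st()
b=r.get_image("side");w=r.get_image("wrist")
c=lambda i,x,y,w,h:cv2.resize(i[y:y+h,x:x+w],(400,300),interpolation=cv2.INTER_CUBIC)
cv2.imwrite("pics/b2.png",np.hstack([c(b,160,200,200,150),c(w,120,0,400,300)]))
E
```

```text
t 8.5 G bin mm [136.9   1.9 150.6] ang 177.84 tilt 0.07 F [ 2.42 -0.15 -2.78] T [-0.143 -0.607 -0.018] op 0.0593 44.98208109755069 J [-36.  26.  22.  86. -10.  70.  75.]
```

View pics/b2.png

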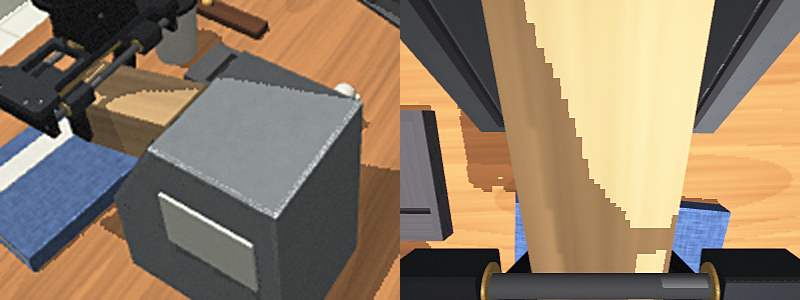

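The flap is pushed in (2.4 N reaction) and the pot sits centred in the port. I'll write a pitch meter that needs no viewing, then loosen the grip in steps so the pot pivots between the pads.

```bash
cat > pitch.py <<'E'
from bf import *
import cv2
def pitch(v=1):
    "pot top face's side edges in the wrist view -> elevation of the pot's mouth"
    w=r.get_image("wrist");h=cv2.cvtColor(w,cv2.COLOR_BGR2HSV)
    P=[]
    for y in range(2,200,6):
        row=((h[y,:,0]>=13)&(h[y,:,0]<=30)&(h[y,:,1]>50)&(h[y,:,1]<150)&(h[y,:,2]>90)).astype(np.uint8)
        row=np.convolve(row,np.ones(9),'same')>5
        if not row[315]: continue
        l=315
        while l>0 and row[l-1]: l-=1
        k=315
        while k<639 and row[k+1]: k+=1
        wd=k-l
        if v>1: print(y,l,k,h[y,l-12],h[y,l+15])
        if not 100<wd<400: continue
        Z=284.93*.06/wd;yc=(y-201.5)/284.93*Z
        P.append([-.9555*yc-.2949*Z+.0807,-(-.2949*yc+.9555*Z-.1624)])
    P=np.array(P)
    if len(P)<5: print("few",len(P));return
    f=lambda p:P[:,1]-p[0]-p[1]*P[:,0]
    s=least_squares(f,[0,0],loss="soft_l1",f_scale=.003).x
    print("pitch",np.degrees(np.arctan(s[1])).round(1),"top height at G above TCP",s[0].round(4),"n",len(P))
E
python3 -c "
from pitch import *
pitch(2)"
```

```text
2 203 433 [113  18  56] [ 16 119 165]
8 204 432 [120  22  57] [ 16 114 168]
14 205 431 [108  24  54] [ 15 116 170]
20 206 430 [120  18  56] [ 16 119 169]
26 207 429 [113  18  56] [ 16 115 171]
32 208 428 [100  14  55] [ 16 117 170]
38 209 427 [113  18  58] [ 16 119 169]
44 210 426 [113  18  57] [ 16 116 173]
50 212 425 [100  13  58] [ 16 119 173]
56 213 424 [110  13  59] [ 16 120 174]
62 213 423 [105  26  59] [ 16 118 175]
68 214 422 [90  9 58] [ 16 117 174]
74 216 421 [98 17 60] [ 16 118 175]
80 217 420 [110  13  59] [ 16 117 176]
86 218 419 [108  19  66] [ 16 117 176]
92 219 418 [120  30  51] [ 16 119 176]
98 220 417 [135  28  37] [ 16 117 177]
104 222 415 [130  16  49] [ 16 116 178]
110 222 414 [150  11  48] [ 15 119 176]
116 224 413 [120   5  49] [ 16 119 178]
122 225 412 [105  20  77] [ 15 118 177]
128 226 411 [103  24  75] [ 15 117 179]
134 227 592 [ 12 157 169] [ 16 117 177]
140 228 591 [ 12 154 172] [ 15 117 178]
146 229 589 [ 12 156 163] [ 16 116 180]
152 230 588 [ 12 154 164] [ 16 115 179]
158 231 586 [ 12 155 171] [ 16 115 179]
164 232 585 [ 12 156 182] [ 16 115 180]
170 233 583 [ 12 156 183] [ 16 116 178]
176 235 582 [ 12 160 171] [ 16 117 178]
182 236 581 [ 13 153 173] [ 16 119 180]
188 237 579 [ 12 157 140] [ 16 118 177]
194 169 578 [158  25  41] [ 17 132 248]
pitch -51.7 top height at G above TCP 0.2001 n 32
```

```bash
sed -i 's/if not 100<wd<400/if not 60<wd<262/' pitch.py; python3 -c "
from pitch import *
pitch()"
```

```text
pitch 15.7 top height at G above TCP 0.0458 n 22
```

Emit:
carry_out(moves=[0,0,0,0,0,0,0,0,0,0,0,0], grip_force=12)

```text
t: 8.95
tool_pos: [0.6474, 0.2035, 0.1316]
tool_rot: [[-0.999, 0.039, 0.0], [0.039, 0.999, 0.0], [-0.0, 0.0, -1.0]]
ft_force: [2.0, 0.3, -1.6]
opening: 0.06
finger_force: 12.0
```

```bash
python3 -c "
from pitch import *
st();pitch()"
```

```text
t 8.95 G bin mm [138.9   1.6 150.6] ang 177.77 tilt -0.02 F [ 2.03  0.3  -1.65] T [-0.013 -0.476 -0.058] op 0.06 11.985900134313852 J [-36.  26.  22.  86. -10.  70.  75.]
pitch 14.9 top height at G above TCP 0.0474 n 22
```

Emit:
carry_out(moves=[0,0,0,0,0,0,0,0,0,0,0,0], grip_force=6)

```text
t: 9.25
tool_pos: [0.6471, 0.2035, 0.1316]
tool_rot: [[-0.999, 0.039, 0.0], [0.039, 0.999, -0.0], [-0.0, -0.0, -1.0]]
ft_force: [1.3, 0.1, -2.1]
opening: 0.0604
finger_force: 6.0
```

```bash
python3 -c "
from pitch import *
st();pitch()"
```

```text
t 9.25 G bin mm [138.6   1.6 150.6] ang 177.79 tilt -0.0 F [ 1.29  0.14 -2.13] T [-0.039 -0.436  0.051] op 0.0604 5.994005039683543 J [-36.  26.  22.  86. -10.  70.  75.]
pitch 15.5 top height at G above TCP 0.0462 n 22
```

Emit:
carry_out(moves=[0,0,0,0,0,0,0,0,0,0,0,0], grip_force=3)

```text
t: 9.55
tool_pos: [0.647, 0.2036, 0.1316]
tool_rot: [[-0.999, 0.038, 0.0], [0.038, 0.999, 0.0], [-0.0, 0.0, -1.0]]
ft_force: [1.5, -0.2, -1.8]
opening: 0.0599
finger_force: 3.0
```

```bash
python3 -c "
from pitch import *
st();pitch()"
```

```text
t 9.55 G bin mm [138.6   1.7 150.6] ang 177.8 tilt -0.0 F [ 1.48 -0.22 -1.76] T [-0.098 -0.495  0.008] op 0.0599 2.9997755730801146 J [-36.  26.  22.  86. -10.  70.  75.]
pitch 15.2 top height at G above TCP 0.0459 n 22
```

At 3 N it still holds at 15° (rim friction on the flap helps it). I'll raise the grip so that the rim drags on the flap and the weight turns the mouth down.

Emit:
carry_out(moves=[0.001,0,-0.012,0,0.002,0,-0.014,0,0,0,0,0])

```text
t: 9.85
tool_pos: [0.6457, 0.2044, 0.1621]
tool_rot: [[-0.999, 0.038, 0.005], [0.038, 0.999, 0.003], [-0.005, 0.003, -1.0]]
ft_force: [1.2, -0.5, 0.3]
opening: 0.06
finger_force: 3.0
```

```bash
python3 -c "
from pitch import *
st();pitch()"
```

```text
t 9.85 G bin mm [137.1   2.4 181.1] ang 177.8 tilt -0.3 F [ 1.2  -0.5   0.33] T [-0.019 -0.242 -0.077] op 0.06 3.0000643095763735 J [-36.  24.  22.  84.  -9.  73.  74.]
pitch -9.0 top height at G above TCP 0.0386 n 20
```

Emit:
carry_out(moves=[0,0,0,0,0,0,0,0])

```text
t: 10.07
tool_pos: [0.6445, 0.2041, 0.1583]
tool_rot: [[-0.999, 0.038, 0.001], [0.038, 0.999, 0.001], [-0.001, 0.001, -1.0]]
ft_force: [1.8, -0.2, 0.1]
opening: 0.0603
finger_force: 3.0
```

```bash
python3 -c "
from pitch import *
st();pitch()"
```

```text
t 10.0667 G bin mm [136.    2.1 177.3] ang 177.8 tilt -0.08 F [ 1.8  -0.19  0.15] T [ 0.074 -0.546 -0.039] op 0.0603 3.000751126310206 J [-36.  24.  22.  85.  -9.  73.  74.]
pitch -6.4 top height at G above TCP 0.0381 n 20
```

The pot is at about -7°, resting on the port's lower edge. I'll continue along the arc, up and in.

Emit:
carry_out(moves=[0.008,0,-0.007,0,0.008,0,-0.007,0,0.008,0,-0.007,0,0.008,0,-0.007,0,0,0,0,0], grip_force=4)

```text
t: 10.53
tool_pos: [0.6115, 0.2053, 0.188]
tool_rot: [[-0.999, 0.038, 0.002], [0.038, 0.999, 0.001], [-0.002, 0.001, -1.0]]
ft_force: [4.7, -1.2, -1.2]
opening: 0.0603
finger_force: 4.0
```

```bash
python3 -c "
from pitch import *
st();pitch()"
```

```text
t 10.5333 G bin mm [103.   2. 207.] ang 177.84 tilt -0.12 F [ 4.73 -1.23 -1.17] T [-0.138 -0.829 -0.024] op 0.0603 4.000388030299291 J [-38.  19.  22.  88.  -7.  75.  72.]
pitch -18.0 top height at G above TCP 0.0231 n 15
```

The pot is at -18°, but it slid down in the pads, so they now hold near its top edge. I'll firm the grip and lift, so that the opened flap's stop, bearing on the rim with a long lever, turns the pot instead.

Emit:
carry_out(moves=[0,0,0,0,0,0,0,0,0,0,-0.006,0,0,0,-0.006,0,0,0,0,0,0,0,0,0], grip_force=20)

```text
t: 11.08
tool_pos: [0.6134, 0.2045, 0.1985]
tool_rot: [[-0.999, 0.039, 0.003], [0.039, 0.999, 0.0], [-0.003, 0.0, -1.0]]
ft_force: [5.1, -0.9, -1.1]
opening: 0.06
finger_force: 20.0
```

```bash
python3 - <<'E'
from pitch import *
st();pitch()
b=r.get_image("side");w=r.get_image("wrist");a=r.get_image("scene")
c=lambda i,x,y,w,h:cv2.resize(i[y:y+h,x:x+w],(400,300),interpolation=cv2.INTER_CUBIC)
cv2.imwrite("pics/b3.png",np.vstack([np.hstack([c(b,160,180,200,150),c(w,120,0,400,300)]),np.hstack([c(b,200,200,100,75),c(a,380,150,120,90)])]))
E
```

```text
t 11.0833 G bin mm [104.8   1.3 217.5] ang 177.76 tilt -0.15 F [ 5.12 -0.86 -1.14] T [-0.11  -1.178 -0.014] op 0.06 19.99891750747338 J [-38.  19.  22.  87.  -7.  76.  72.]
pitch -25.5 top height at G above TCP 0.0356 n 17
```

View pics/b3.png

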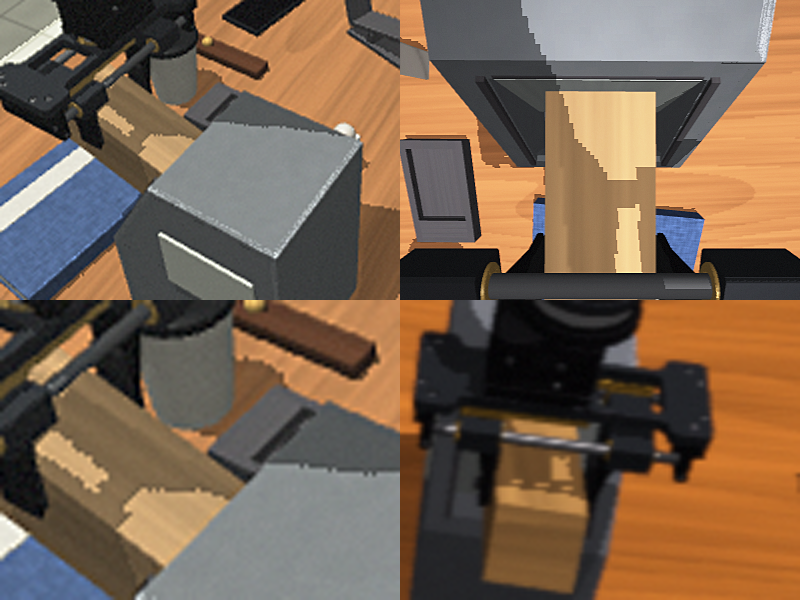

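The view shows the rim barely inside the port: wrist row 92, with the flap face above it. The pot is at -25° and has slid back about 35 mm in the weak grip. I'll grip firmly now and push in along the pot's axis, so the flap opens wide.

Emit:
carry_out(moves=[0,0,0,0,0,0,0,0,0.007,0,0.003,0,0.008,0,0.003,0,0.008,0,0.003,0,0.008,0,0.003,0,0,0,0,0,0,0,0,0], grip_force=50)

```text
t: 11.95
tool_pos: [0.58, 0.2061, 0.1849]
tool_rot: [[-0.999, 0.038, -0.002], [0.038, 0.999, -0.0], [0.002, -0.001, -1.0]]
ft_force: [2.7, 0.3, -5.3]
opening: 0.0595
finger_force: 50.0
```

```bash
cat >> pitch.py <<'E'
def rim():
    "rim row and pens/flap profile near the image's centre column"
    w=r.get_image("wrist");h=cv2.cvtColor(w,cv2.COLOR_BGR2HSV)
    for u in (290,320,345):
        m=(h[:,u,0]>=13)&(h[:,u,0]<=30)&(h[:,u,1]>50)
        i=150
        while i>0 and m[i]: i-=1
        print("rim row",u,i,end="; ")
    print()
E
python3 -c "
from pitch import *
st();pitch(2);rim()"
```

```text
t 11.95 G bin mm [ 71.6   1.7 203.9] ang 177.83 tilt 0.12 F [ 2.67  0.29 -5.32] T [-0.033 -0.836  0.004] op 0.0595 49.99826825223863 J [-40.  16.  22.  92.  -6.  73.  71.]
158 266 373 [130  17  46] [ 15 127 147]
164 266 374 [120  12  42] [ 15 124 134]
170 266 374 [120  13  40] [ 15 122 149]
176 266 374 [110  17  44] [ 16 121 150]
182 266 374 [100  20  39] [ 16 123 147]
188 266 374 [105  22  47] [ 15 119 148]
194 266 374 [110  15  50] [ 16 122 148]
pitch -19.8 top height at G above TCP 0.0239 n 7
rim row 290 150; rim row 320 150; rim row 345 150;
```

Emit:
carry_out(moves=[0,0,0,0,0.001,0,-0.007,0,0.002,0,-0.007,0,0.002,0,-0.007,0,0.002,0,-0.007,0,0,0,0,0], grip_force=12)

```text
t: 12.55
tool_pos: [0.5747, 0.2068, 0.2164]
tool_rot: [[-0.999, 0.038, 0.003], [0.038, 0.999, 0.002], [-0.003, 0.002, -1.0]]
ft_force: [1.3, 0.2, 2.6]
opening: 0.0601
finger_force: 12.0
```

```bash
python3 -c "
from pitch import *
st();pitch(2)"
```

```text
t 12.55 G bin mm [ 66.1   2.1 235.4] ang 177.8 tilt -0.15 F [1.3  0.17 2.64] T [-0.047 -0.013 -0.024] op 0.0601 12.00086239867403 J [-41.  14.  22.  91.  -5.  76.  70.]
164 279 361 [120  26  40] [ 16 125 102]
170 278 362 [105  12  41] [ 16 118 108]
176 277 362 [120  14  37] [ 14 121 110]
182 276 363 [120  12  41] [ 16 122 109]
188 276 364 [120  16  48] [ 15 120 106]
194 275 364 [105  20  52] [ 15 130 108]
pitch -53.3 top height at G above TCP 0.0171 n 6
```

Emit:
carry_out(moves=[0,0,0,0,0,0,0,0,0,0,0,0,0,0,0,0,0,0,0,0,0,0,0,0,0,0,0,0,0,0,0,0])

```text
t: 13.27
tool_pos: [0.574, 0.2067, 0.2135]
tool_rot: [[-0.999, 0.038, -0.0], [0.038, 0.999, 0.0], [0.0, 0.0, -1.0]]
ft_force: [0.9, 1.4, 2.4]
opening: 0.0598
finger_force: 12.0
```

```bash
python3 -c "
from pitch import *
st();pitch(2)
w=r.get_image('wrist');g=w.mean(2)
for y in range(100,200,6): print(y,g[y,200:440:12].astype(int))"
```

```text
t 13.2667 G bin mm [ 65.5   2.  232.5] ang 177.8 tilt 0.01 F [0.88 1.38 2.43] T [ 0.31   0.11  -0.047] op 0.0598 12.0004485934743 J [-41.  14.  22.  91.  -5.  76.  70.]
164 278 361 [120  19  40] [ 15 124 107]
170 278 362 [90  7 39] [ 15 118 106]
176 277 363 [100  19  40] [ 15 122 107]
182 276 363 [100  18  43] [ 15 124 109]
188 276 364 [132  28  45] [ 15 124 111]
194 275 365 [105  23  45] [ 15 123 108]
pitch -52.5 top height at G above TCP 0.0172 n 6
100 [ 78  80  82  82  83  83  85 167 166 167 168 169 169 170 170 168 166 163
 163 159]
106 [ 78  82  81  82  84  85  83  85 165 169 168 172 171 171 169 172 168 163
 163 159]
112 [ 78  79  83  83  83  84  84  88 168 167 169 171 173 169 173 172 171 165
 161 160]
118 [ 78  80  81  81  82  83  84  86 167 167 170 171 172 173 174 173 170 163
 162 160]
124 [ 78  80  79  83  81  82  85  82 166 167 169 175 174 172 174 171 168 163
 161 162]
130 [ 80  79  82  82  82  85  85  84 166 168 170 175 174 169 171 172 169 165
 163 164]
136 [ 78  81  79  81  80  81  83  87  77 169 173 172 173 173 174 174 170 166
 163 163]
142 [ 81  81  80  83  81  82  83  85  84 171 170 171 174 175 179 179 175 169
 166 164]
148 [ 80  80  80  80  81  84  86  85  83 172 171 175 173 175 176 177 175 172
 169 165]
154 [52 52 50 52 52 51 53 49 52 48 94 92 90 95 93 94 93 92 93 93]
160 [49 52 26 41 42 38 93 93 85 92 55 65 67 74 44 32 36 35 39 51]
166 [43 52 33 38 42 39 84 83 78 81 76 86 83 88 54 38 40 48 31 52]
172 [150  54  41  50  38  39  85  86  77  80  78  83  82  86  48  37  38  27
  51  46]
178 [147 117  50  30  40  39  42  86  77  82  78 120  85  86  42  37  36  30
  51 144]
184 [137 151  50  41  41  39  43  87  74  80  79 117  86  85  45  37  21  51
  78 140]
190 [ 67 148 150  52  22  46  44  86  76  80  78 114  85  86  45  36  31  47
 142 141]
196 [ 15 147 145  44  41  38  59  87  75  80  78 115  85  85  36  27  50 163
 157 157]
```

The pot is now steeply down, about -50°, resting on the port's lower edge, so the pens should be out. I'll grip firmly, go in a little deeper, then swing it back about that edge to bring the mouth up.

Emit:
carry_out(moves=[0,0,0,0,0.005,0,0.006,0,0.005,0,0.006,0,-0.011,0,0.003,0,-0.011,0,0.003,0,-0.011,0,0.003,0,0,0,0,0], grip_force=25)

```text
t: 13.95
tool_pos: [0.5993, 0.2048, 0.191]
tool_rot: [[-0.999, 0.04, 0.001], [0.04, 0.999, -0.001], [-0.001, -0.001, -1.0]]
ft_force: [2.1, 1.1, -1.8]
opening: 0.0598
finger_force: 25.0
```

```bash
python3 -c "
from pitch import *
st();pitch(2)"
```

```text
t 13.95 G bin mm [ 90.8   1.1 210. ] ang 177.7 tilt -0.05 F [ 2.15  1.14 -1.79] T [ 0.041 -0.5   -0.03 ] op 0.0598 24.998671972425655 J [-39.  18.  22.  89.  -7.  75.  72.]
116 273 368 [113  22  47] [ 16 118 125]
122 272 368 [110  19  41] [ 15 119 126]
128 272 368 [120  12  42] [ 15 121 129]
134 272 368 [100  17  45] [ 16 123 129]
140 271 369 [100  18  43] [ 15 119 131]
146 271 369 [90  6 42] [ 16 121 129]
152 271 369 [110  18  42] [ 15 121 131]
158 271 369 [108  29  44] [ 16 123 133]
164 270 369 [120   6  43] [ 16 119 129]
170 270 370 [105  20  50] [ 15 122 142]
176 270 370 [107  20  88] [ 16 120 142]
182 269 370 [105  17  59] [ 16 124 144]
188 269 370 [ 13 149 227] [ 15 123 145]
194 269 371 [ 13 154 224] [ 16 121 146]
pitch -30.5 top height at G above TCP 0.0213 n 14
```

Pitch is -30° as planned. I'll keep following the arc.

Emit:
carry_out(moves=[-0.009,0,0.004,0,-0.009,0,0.005,0,-0.009,0,0.006,0,-0.008,0,0.008,0,-0.008,0,0.009,0,-0.003,0,0.006,0,0,0,0,0])

```text
t: 14.58
tool_pos: [0.6443, 0.2033, 0.1528]
tool_rot: [[-0.999, 0.039, 0.001], [0.039, 0.999, -0.001], [-0.001, -0.001, -1.0]]
ft_force: [1.3, -0.9, -1.0]
opening: 0.06
finger_force: 25.0
```

```bash
python3 -c "
from pitch import *
st();pitch()"
```

```text
t 14.5833 G bin mm [135.9   1.3 171.8] ang 177.74 tilt -0.06 F [ 1.27 -0.9  -0.97] T [-0.022 -0.45  -0.026] op 0.06 24.9982135836035 J [-36.  24.  22.  85.  -9.  72.  75.]
pitch 6.5 top height at G above TCP 0.0271 n 10
```

Emit:
carry_out(moves=[-0.002,0,0.006,0,-0.002,0,0.006,0,-0.01,0,0,0,-0.02,0,0,0,-0.025,0,0,0,-0.02,0,0,0,0,0,0,0,0,0,0,0], grip_force=45)

```text
t: 15.3
tool_pos: [0.7213, 0.2001, 0.1405]
tool_rot: [[-0.999, 0.039, -0.003], [0.039, 0.999, -0.001], [0.003, -0.001, -1.0]]
ft_force: [-0.7, 0.5, -2.4]
opening: 0.0601
finger_force: 45.0
```

Emit:
carry_out(moves=[0,0,0,0,0,0,0,0,0,0,0,0,0,0,0,0])

```text
t: 15.63
tool_pos: [0.7214, 0.2012, 0.1429]
tool_rot: [[-0.999, 0.038, -0.0], [0.038, 0.999, 0.001], [0.0, 0.001, -1.0]]
ft_force: [-1.4, 1.2, -1.6]
opening: 0.0598
finger_force: 45.0
```

```bash
python3 - <<'E'
from pitch import *
st();pitch()
F=[]
for i in range(12):
    b=r.get_image("side");F.append(r.get_state()["ft_force"])
print(np.mean(F,0),np.std(F,0))
w=r.get_image("wrist");a=r.get_image("scene")
c=lambda i,x,y,w,h:cv2.resize(i[y:y+h,x:x+w],(400,300),interpolation=cv2.INTER_CUBIC)
cv2.imwrite("pics/c1.png",np.vstack([np.hstack([c(b,160,200,100,75),c(w,120,0,400,300)]),np.hstack([c(b,130,180,240,180),c(a,340,120,160,120)])]))
E
```

```text
t 15.6333 G bin mm [212.9   2.1 161.9] ang 177.83 tilt 0.01 F [-1.35  1.22 -1.61] T [-0.008  0.043 -0.043] op 0.0598 44.99974788632244 J [-32.  34.  22.  73. -12.  75.  78.]
pitch -3.8 top height at G above TCP 0.044 n 14
[ 0.0972 -0.0562 -1.5716] [0.5139 0.3544 0.4201]
```

Mean load is 1.57 N, which is the 0.16 kg of an empty pot, so the pens are in the bin. Next I'll check how the pot sits in the grip.

```bash
python3 - <<'E'
from pitch import *
pitch(2);rim()
E
```

```text
44 263 606 [ 12 154 184] [ 18 126 255]
50 265 605 [ 13 155 178] [ 17 130 250]
56 268 603 [ 13 156 178] [ 17 127 251]
74 262 362 [ 13 155 169] [ 15 126 172]
80 256 332 [ 12 156 176] [ 16 116  92]
86 249 596 [ 12 155 174] [ 17 119  94]
92 243 379 [ 12 151 197] [ 15 118  91]
98 240 594 [ 13 152 190] [ 16 114 188]
104 240 592 [ 12 152 179] [ 16 114 188]
110 242 591 [ 13 160 178] [ 15 116 189]
116 243 589 [  9 102 130] [ 16 117 189]
122 244 396 [110 128 146] [ 16 115 189]
128 245 395 [111 135 132] [ 17 115 188]
134 246 394 [111 130 135] [ 16 115 189]
140 246 393 [110 127 122] [ 16 116 191]
146 247 392 [110 132 120] [ 17 113 192]
152 248 391 [111 130 133] [ 16 113 192]
158 249 391 [111 127 144] [ 16 115 189]
164 250 390 [111 128 135] [ 16 115 189]
170 251 389 [109 127 137] [ 16 115 187]
176 252 388 [110 130 133] [ 16 115 187]
182 253 387 [110 130 126] [ 16 114 188]
188 254 386 [111 129 123] [ 16 114 185]
194 255 385 [110 126 117] [ 16 114 192]
pitch -19.5 top height at G above TCP 0.0615 n 16
rim row 290 70; rim row 320 70; rim row 345 80;
```

View pics/c1.png

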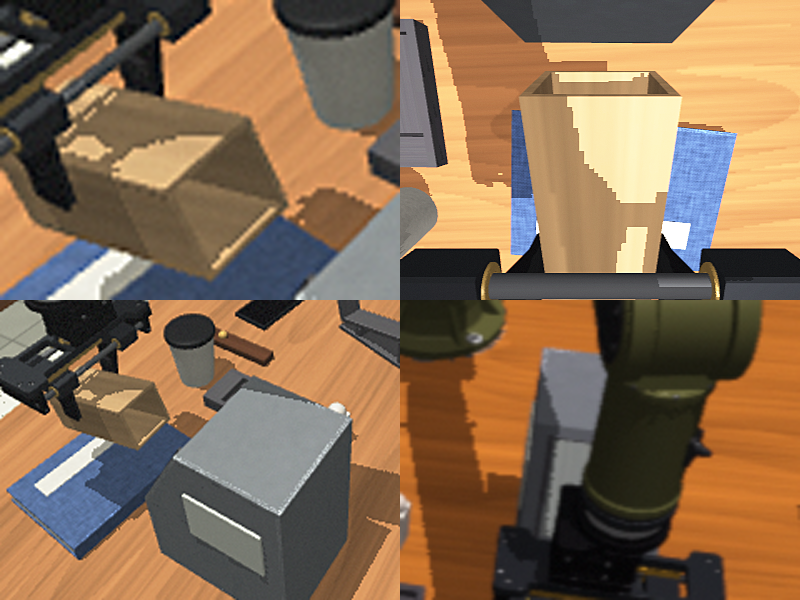

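The last view shows the pot empty, gripped mouth up at 15–16° and clear of the bin. The fit puts the grip 92 mm behind the rim and 4.5 mm below the top face. I'll carry it back towards the holder.

Emit:
carry_out(moves=[-0.004,-0.025,-0.0095,0,-0.004,-0.025,-0.0095,0,-0.004,-0.025,-0.0095,0,-0.004,-0.025,-0.0095,0,-0.004,-0.025,-0.0095,0,-0.004,-0.025,-0.0095,0,0.0147,-0.0217,0,0,0.0147,-0.0217,0,0])

```text
t: 17.15
tool_pos: [0.7096, 0.0056, 0.2002]
tool_rot: [[-0.999, 0.04, 0.002], [0.04, 0.999, -0.001], [-0.002, -0.001, -1.0]]
ft_force: [-0.1, 0.8, -3.1]
opening: 0.0594
finger_force: 45.0
```

Emit:
carry_out(moves=[0.0147,-0.0217,0,0,0.0147,-0.0217,0,0,0.0147,-0.0217,0,0,0.0147,-0.0217,0,0,0.0147,-0.0217,0,0,0.0147,-0.0217,0,0,0.0147,-0.0217,0,0,0,0,0,0])

```text
t: 17.82
tool_pos: [0.5968, -0.1476, 0.2004]
tool_rot: [[-0.999, 0.047, -0.001], [0.047, 0.999, -0.003], [0.001, -0.003, -1.0]]
ft_force: [-0.6, -1.3, -1.7]
opening: 0.06
finger_force: 45.0
```

Emit:
carry_out(moves=[0,0,0,0.0752,0,0,0,0.0752,0,0,0,0.0752,0,0,0,0.0752,0,0,0,0,0,0,0,0])

```text
t: 18.32
tool_pos: [0.6006, -0.1401, 0.1997]
tool_rot: [[-0.944, 0.331, 0.0], [0.331, 0.944, 0.0], [-0.0, 0.0, -1.0]]
ft_force: [-0.1, -0.5, -1.6]
opening: 0.0596
finger_force: 45.0
```

```bash
cat > hd.py <<'E'
from pitch import *
def d(fx,fy,z):
    s=r.get_state();tx=s["tool_rot"][:,0]
    print("t",s["t"],s["tool_pos"],"ang",np.degrees(np.arctan2(tx[1],tx[0])).round(2),"F",s["ft_force"].round(2),"op",round(s["opening"],4),"delta tool",s["tool_rot"].T@(np.array([fx,fy,z])-s["tool_pos"]))
def prof(rows):
    w=r.get_image("wrist");h=cv2.cvtColor(w,cv2.COLOR_BGR2HSV)
    for y in rows:
        m=(h[y,:,0]>=14)&(h[y,:,0]<=30)&(h[y,:,1]>50)&(h[y,:,1]<146)&(h[y,:,2]>80)
        m=np.convolve(m,np.ones(9),'same')>5
        l=k=315
        while l>0 and m[l-1]: l-=1
        while k<639 and m[k+1]: k+=1
        wd=k-l
        if not 60<wd<300: print(y,l,k);continue
        Z=284.93*.06/wd;yc=(y-201.5)/284.93*Z;xc=((l+k)/2-319.8)/284.93*Z
        print(y,l,k,"tool x,y,up mm",np.round([1e3*(-.9555*yc-.2949*Z+.0807),1e3*xc,-1e3*(-.2949*yc+.9555*Z-.1624)],1))
E
python3 -c "
from hd import *
d(.5251,-.2416,.135);prof(range(60,200,6))"
```

```text
t 18.3167 [ 0.6006 -0.1401  0.1997] ang 160.68 F [-0.07 -0.47 -1.59] op 0.0596 delta tool [ 0.0377 -0.1208  0.0647]
60 248 508 tool x,y,up mm [92.5 13.4 89.9]
66 249 511 tool x,y,up mm [91.1 13.8 90.9]
72 265 518 tool x,y,up mm [90.1 17.  88.8]
78 259 525 tool x,y,up mm [88.4 16.3 92.8]
84 253 638
90 246 638
96 240 432 tool x,y,up mm [85.9  5.1 67.6]
102 240 413 tool x,y,up mm [84.5  2.3 57.8]
108 241 398 tool x,y,up mm [82.7 -0.1 47.8]
114 242 398 tool x,y,up mm [80.5  0.1 47.8]
120 243 397 tool x,y,up mm [78.3  0.1 47. ]
126 244 395 tool x,y,up mm [76.  -0.1 45.4]
132 245 394 tool x,y,up mm [73.6 -0.1 44.5]
138 246 394 tool x,y,up mm [71.2  0.1 44.4]
144 247 394 tool x,y,up mm [68.8  0.3 44.4]
150 248 395 tool x,y,up mm [66.5  0.7 45.1]
156 248 395 tool x,y,up mm [64.1  0.7 45.8]
162 249 397 tool x,y,up mm [61.9  1.3 47.3]
168 250 399 tool x,y,up mm [59.8  1.9 48.8]
174 251 400 tool x,y,up mm [57.4  2.3 49.5]
180 246 402 tool x,y,up mm [56.3  1.6 55.2]
186 246 402 tool x,y,up mm [54.1  1.6 55.9]
192 246 404 tool x,y,up mm [52.2  2.  57.9]
198 239 405 tool x,y,up mm [51.5  0.8 63.6]
```

Emit:
carry_out(moves=[0.0075,-0.0242,0,0,0.0075,-0.0242,0,0,0.0075,-0.0242,0,0,0.0075,-0.0242,0,0,0.0077,-0.024,0,0,0,0,0.03,0,0,0,0.035,0,0,0,0,0])

```text
t: 19.03
tool_pos: [0.5204, -0.2399, 0.1289]
tool_rot: [[-0.943, 0.333, -0.01], [0.333, 0.943, 0.004], [0.01, 0.0, -1.0]]
ft_force: [-2.6, 2.1, -3.0]
opening: 0.0599
finger_force: 45.0
```

Emit:
carry_out(moves=[0,0,0,0,0,0,0,0])

```text
t: 19.2
tool_pos: [0.5257, -0.2417, 0.136]
tool_rot: [[-0.943, 0.332, 0.001], [0.332, 0.943, -0.001], [-0.002, -0.0, -1.0]]
ft_force: [0.9, -0.1, -0.5]
opening: 0.06
finger_force: 45.0
```

```bash
python3 -c "
from hd import *
d(.5251,-.2416,.084)"
```

```text
t 19.2 [ 0.5257 -0.2417  0.136 ] ang 160.63 F [ 0.86 -0.11 -0.53] op 0.06 delta tool [ 0.0006 -0.0001  0.052 ]
```

Good. I'll lower to just above the ramp, then ease the grip to 10 N and settle.

Emit:
carry_out(moves=[0,0,0.014,0,0,0,0.014,0,0,0,0.012,0,0,0,0.01,0,0,0,0,0,0,0,0,0])

```text
t: 19.7
tool_pos: [0.5249, -0.2415, 0.0848]
tool_rot: [[-0.943, 0.333, -0.0], [0.333, 0.943, -0.0], [0.0, -0.0, -1.0]]
ft_force: [1.0, 0.3, -2.2]
opening: 0.0596
finger_force: 45.0
```

Emit:
carry_out(moves=[0,0,0,0,0,0,0.003,0,0,0,0.002,0,0,0,0.002,0,0,0,0,0], grip_force=12)

```text
t: 20.12
tool_pos: [0.5245, -0.2414, 0.0772]
tool_rot: [[-0.943, 0.333, -0.0], [0.333, 0.943, 0.0], [0.001, 0.0, -1.0]]
ft_force: [0.1, 0.6, -1.3]
opening: 0.0599
finger_force: 12.0
```

```bash
python3 -c "
from hd import *
d(.5308,-.2436,.0746);prof(range(96,150,12))"
```

```text
t 20.1167 [ 0.5245 -0.2414  0.0772] ang 160.56 F [ 0.08  0.64 -1.28] op 0.0599 delta tool [-0.0067  0.      0.0026]
96 240 406 tool x,y,up mm [86.8  1.2 52.8]
108 241 638
120 243 638
132 245 638
144 247 604
```

Emit:
carry_out(moves=[0,0,0.002,0,0,0,0,0,0,0,0,0])

```text
t: 20.42
tool_pos: [0.5246, -0.2415, 0.0754]
tool_rot: [[-0.943, 0.333, -0.0], [0.333, 0.943, 0.0], [0.0, 0.0, -1.0]]
ft_force: [0.1, -0.6, -0.3]
opening: 0.0598
finger_force: 12.0
```

Emit:
carry_out(moves=[0,0,0.002,0,0,0,0,0,0,0,0,0])

```text
t: 20.67
tool_pos: [0.5251, -0.2418, 0.0739]
tool_rot: [[-0.943, 0.333, 0.001], [0.333, 0.943, -0.0], [-0.001, 0.0, -1.0]]
ft_force: [-0.4, -1.6, 1.1]
opening: 0.06
finger_force: 12.0
```

```bash
python3 -c "
from hd import *
d(.5308,-.2436,.0746)
F=[]
for i in range(6): r.get_image('side');F.append(r.get_state()['ft_force'])
print(np.mean(F,0));prof([90,93,96,99])"
```

```text
t 20.6667 [ 0.5251 -0.2418  0.0739] ang 160.56 F [-0.4  -1.55  1.09] op 0.06 delta tool [-0.0059  0.0001 -0.0006]
[ 0.1056 -0.3326  1.6678]
90 246 421 tool x,y,up mm [88.4  4.7 57.8]
93 242 638
96 240 403 tool x,y,up mm [86.9  0.6 50.7]
99 241 638
```

Emit:
carry_out(moves=[-0.002,0,0.0006,0,-0.002,0,0.0006,0,-0.002,0,0.0005,0,0,0,0,0,0,0,0,0])

```text
t: 21.43
tool_pos: [0.5304, -0.2436, 0.0723]
tool_rot: [[-0.943, 0.333, -0.0], [0.333, 0.943, 0.0], [0.0, 0.0, -1.0]]
ft_force: [-1.2, 1.1, 4.6]
opening: 0.06
finger_force: 12.0
```

```bash
python3 -c "
from hd import *
d(.5308,-.2436,.0724)
F=[]
for i in range(6): r.get_image('side');F.append(r.get_state()['ft_force'])
print(np.mean(F,0))"
```

```text
t 21.4333 [ 0.5304 -0.2436  0.0723] ang 160.55 F [-1.21  1.09  4.58] op 0.06 delta tool [-0.0004  0.0001 -0.0001]
[-1.1983  0.5201  5.353 ]
```

Emit:
carry_out(moves=[-0.0015,0,0.0003,0,-0.0015,0,0.0003,0,0,0,0,0,0,0,0,0])

```text
t: 22.07
tool_pos: [0.5314, -0.2439, 0.0716]
tool_rot: [[-0.943, 0.333, -0.004], [0.333, 0.943, 0.003], [0.004, 0.001, -1.0]]
ft_force: [-6.0, 2.7, 10.4]
opening: 0.06
finger_force: 12.0
```

```bash
python3 -c "
from hd import *
d(.5308,-.2436,.0724)
F=[]
for i in range(6): r.get_image('side');F.append(r.get_state()['ft_force'])
print(np.mean(F,0))"
```

```text
t 22.0667 [ 0.5314 -0.2439  0.0716] ang 160.54 F [-5.95  2.67 10.41] op 0.06 delta tool [ 0.0007  0.0001 -0.0007]
[-5.9939  2.1927  9.9136]
```

It's seated against both the ramp and the stop. I'll release gently and retreat upwards.

Emit:
carry_out(moves=[0.001,0,-0.0005,0,0,0,0,0,0,0,0,0], grip_force=4)

```text
t: 22.62
tool_pos: [0.5315, -0.2439, 0.0715]
tool_rot: [[-0.943, 0.333, -0.002], [0.333, 0.943, 0.001], [0.002, 0.0, -1.0]]
ft_force: [-3.3, 1.2, 2.8]
opening: 0.0599
finger_force: 4.0
```

Emit:
carry_out(moves=[0,0,0,0,0,0,0,0,0,0,0,0,0,0,0,0], gripper=1)

```text
t: 22.95
tool_pos: [0.5324, -0.2442, 0.0716]
tool_rot: [[-0.943, 0.333, 0.0], [0.333, 0.943, -0.0], [-0.0, -0.0, -1.0]]
ft_force: [0.6, -0.3, 0.6]
opening: 0.0791
finger_force: 0.0
```

Emit:
carry_out(moves=[0,0,-0.015,0,0,0,-0.03,0,0,0,-0.035,0,0,0,-0.035,0,0,0,-0.035,0,0,0,-0.038,0,0,0,0,0,0,0,0,0])

```text
t: 23.62
tool_pos: [0.5337, -0.245, 0.2625]
tool_rot: [[-0.943, 0.333, 0.006], [0.333, 0.943, -0.001], [-0.006, 0.001, -1.0]]
ft_force: [0.0, 0.0, -1.2]
opening: 0.0872
finger_force: 0.0
```

```bash
python3 - <<'E'
from hd import *
import pickle
s=r.get_state();w=r.get_image("wrist");cv2.imwrite("pics/w9.png",w);pickle.dump(s,open("w9.pkl","wb"))
print(s["t"],s["tool_pos"],s["ft_force"])
S=r.get_image("scene");cv2.imwrite("pics/scene9.png",S);D=r.get_image("side");cv2.imwrite("pics/side9.png",D)
# predicted image of the home pot's top corners, against the pot-coloured blob
W=cam("wrist",s);q=[.5009,-.2352,-.0007,-.3436];c,si=np.cos(q[3]),np.sin(q[3])
for a,b in((.075,-.03),(.075,.03),(-.075,-.03),(-.075,.03)):
    m=potpt(a,b,.03);print("pred",proj(W,[q[0]+c*m[0]-si*m[1],q[1]+si*m[0]+c*m[1],q[2]+m[2]]).round(1))
h=cv2.cvtColor(w,cv2.COLOR_BGR2HSV)
M=((h[...,0]>=14)&(h[...,0]<=30)&(h[...,1]>50)&(h[...,1]<146)&(h[...,2]>80)).astype(np.uint8)
M=cv2.morphologyEx(M,cv2.MORPH_OPEN,np.ones((5,5)))
for y in range(60,262,10):
    row=np.flatnonzero(M[y,240:400]);print(y,(row.min()+240,row.max()+240,len(row)) if len(row) else None,end=" ")
A=cv2.imread("pics/scene0.png");d=cv2.absdiff(A,S).max(2);print()
n,l,st_,ce=cv2.connectedComponentsWithStats((d>40).astype(np.uint8))
print([ (x[:5].tolist()) for x in st_[1:] if x[4]>25])
B=cv2.imread("pics/side0.png");d=cv2.absdiff(B,D).max(2)
n,l,st_,ce=cv2.connectedComponentsWithStats((d>40).astype(np.uint8))
print([ (x[:5].tolist()) for x in st_[1:] if x[4]>25])
E
```

```text
23.6167 [ 0.5337 -0.245   0.2625] [ 0.0207  0.0296 -1.1613]
pred [289.2 101.9]
pred [349.  102.3]
pred [295.4 222.2]
pred [342.  222.4]
60 (np.int64(266), np.int64(378), 63) 70 (np.int64(257), np.int64(399), 59) 80 (np.int64(286), np.int64(399), 68) 90 (np.int64(259), np.int64(399), 60) 100 (np.int64(257), np.int64(399), 87) 110 (np.int64(291), np.int64(385), 78) 120 (np.int64(291), np.int64(399), 103) 130 (np.int64(292), np.int64(399), 99) 140 (np.int64(293), np.int64(389), 96) 150 (np.int64(293), np.int64(399), 92) 160 (np.int64(294), np.int64(399), 86) 170 (np.int64(240), np.int64(399), 130) 180 (np.int64(245), np.int64(399), 145) 190 (np.int64(240), np.int64(399), 151) 200 (np.int64(240), np.int64(399), 159) 210 (np.int64(240), np.int64(399), 154) 220 (np.int64(240), np.int64(399), 142) 230 (np.int64(240), np.int64(399), 141) 240 (np.int64(251), np.int64(389), 139) 250 (np.int64(252), np.int64(380), 121) 260 (np.int64(253), np.int64(320), 67) 
[[190, 0, 141, 209, 9502], [338, 0, 17, 22, 283], [358, 0, 7, 11, 45], [372, 0, 30, 37, 728], [578, 0, 31, 56, 771], [605, 0, 25, 31, 239], [343, 24, 8, 10, 57], [596, 30, 11, 16, 53], [337, 38, 10, 18, 86], [367, 40, 19, 23, 283], [346, 50, 19, 10, 49], [541, 50, 76, 68, 1905], [332, 69, 5, 24, 85], [346, 85, 19, 2, 30], [371, 109, 176, 61, 2462]]
[[317, 0, 76, 132, 2994], [383, 0, 257, 294, 10500], [363, 93, 14, 27, 208], [624, 156, 16, 6, 58], [344, 171, 31, 13, 191], [370, 188, 5, 7, 26], [567, 278, 73, 43, 1807], [551, 317, 89, 83, 2994], [507, 362, 26, 32, 339], [496, 380, 37, 20, 348], [572, 387, 14, 13, 109]]
```

The grey areas all match the start, and the pot's left edge is where predicted. I'll move the arm clear and compare the pot's position in the fixed views with the start pictures.

Emit:
carry_out(moves=[0,0.03,-0.02,0,0,0.035,-0.02,0,0,0.035,-0.02,0,0,0.035,0,0,0,0.035,0,0,0,0.035,0,0,0,0,0,0,0,0,0,0])

```text
t: 24.43
tool_pos: [0.6004, -0.0474, 0.3172]
tool_rot: [[-0.945, 0.328, -0.004], [0.328, 0.945, 0.0], [0.004, -0.001, -1.0]]
ft_force: [0.3, -1.2, -0.3]
opening: 0.0866
finger_force: 0.0
```

```bash
python3 - <<'E'
from hd import *
s=r.get_state();print(s["t"],s["tool_pos"])
def cmpr(n,boxes):
    A=cv2.cvtColor(cv2.imread(f"pics/{n}0.png"),cv2.COLOR_BGR2GRAY);I=r.get_image(n);cv2.imwrite(f"pics/{n}10.png",I);B=cv2.cvtColor(I,cv2.COLOR_BGR2GRAY)
    g=lambda i:cv2.magnitude(cv2.Sobel(i,cv2.CV_32F,1,0),cv2.Sobel(i,cv2.CV_32F,0,1))
    A=cv2.resize(g(A),None,fx=4,fy=4,interpolation=cv2.INTER_CUBIC);B=cv2.resize(g(B),None,fx=4,fy=4,interpolation=cv2.INTER_CUBIC)
    for k,(x,y,w,h) in boxes.items():
        R=cv2.matchTemplate(B[4*y-32:4*(y+h)+32,4*x-32:4*(x+w)+32],A[4*y:4*(y+h),4*x:4*(x+w)],cv2.TM_CCOEFF_NORMED)
        _,m,_,p=cv2.minMaxLoc(R);print(n,k,"shift px",(p[0]-32)/4,(p[1]-32)/4,"score",round(m,3))
cmpr("scene",dict(pot=(222,164,60,72),potrear=(224,198,36,36),flap=(398,160,45,62),seal=(328,192,20,30),drink=(302,248,40,55),book=(362,258,105,75),phone=(195,255,72,42),weight=(265,252,38,75)))
cmpr("side",dict(pot=(326,160,65,65),holder=(330,190,60,35),drink=(225,185,40,50),book=(132,236,112,100),ink=(250,220,35,28),weight=(258,196,38,24),phone=(268,163,55,35)))
E
```

```text
24.4333 [ 0.6004 -0.0474  0.3172]
scene pot shift px 0.5 0.0 score 0.886
scene potrear shift px 0.5 0.25 score 0.972
scene flap shift px 0.0 0.0 score 0.999
scene seal shift px 0.0 0.0 score 0.999
scene drink shift px 0.0 0.0 score 0.999
scene book shift px 0.0 0.0 score 0.999
scene phone shift px 0.0 0.0 score 0.999
scene weight shift px 0.0 0.0 score 0.999
side pot shift px -0.25 0.0 score 0.841
side holder shift px 0.0 0.0 score 0.786
side drink shift px 0.0 0.0 score 0.998
side book shift px 0.0 0.0 score 0.998
side ink shift px 0.0 0.0 score 0.998
side weight shift px 0.0 0.0 score 0.999
side phone shift px 0.0 0.0 score 0.998
```

```bash
python3 -c "
from rig import r
print(r.finish_job())"
```

```text
the job is handed in; nothing more can be done
None
```

I handed the job in at about 24.5 s: the flap was pushed open with the rim before the pot was tipped, and all three pens should be in the bin (the pot came out weighing only its empty 0.16 kg). The pot is back against the ramp and stop within about 1.5 mm, the flap is shut, and no bystander shifted in the before/after camera comparison.

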